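# Clamp the laser-cut panel with the quick-thread wing nut

## Task

The laser-cut plywood panel has to be clamped for gluing. Put the orange wing nut upright on the steel stud, turn it gently backward (anticlockwise from above) until you feel the thread start drop, and then turn it forward (clockwise) to run it on until it stops and holds the wooden strap down on the panel; then let go. Never press or twist it hard against the thread, and leave the other things on the bench where they are.

Things in the scene. Friction and masses are not known exactly. Their poses are not given: they have to be found in the camera images.
- nut: the orange wing nut, loose, upright on the bench at the start, 50 to 90 g. Origin: centre of its underside, z up. Round hub 52 mm in diameter, 35 mm high, a cap open below: bore 39.6 mm wide, 30 mm deep, with three inner lugs at its lower edge (120 degrees apart, the first at the nut's +x; 4.5 mm wide, 5 mm high, tips 13.3 mm from the axis)
- nut_wing (a point): on the nut's axis, 50 mm above its underside, in the middle of the solid wing bar on top of the hub: straight flat sides, 60 mm long along the nut's x, 12 mm thick along its y, from 35 to 65 mm above the underside. Grip it across its thickness from above, fingertips just clear of the hub
- fixture: the fixed clamping board, 200 x 150 x 18 mm brown wood with the 6 mm laser-cut panel on it. Origin: centre of its underside, at bench height, on the stud's axis; z up. It carries the stud and the strap; force on these counts as force on it. Pressing the nut on with over about 20 N, or twisting it against a stop with over about 0.3 N m, harms the thread (feel the turning moment)
- stud_top (a point): the tip of the upright steel stud, on its axis, 63 mm above the bench. The stud's core is 23.6 mm in diameter up to 55 mm above the bench, then a cone to 10 mm diameter at the tip guides the nut on
- thread (a point): on the stud's axis at the height of the thread starts, 51 mm. Right-hand, three starts: ramps 36 mm over all, 78 degrees long, 4 mm thick, top at 51 mm at the start, falling 6 mm clockwise (from above) to an upright stop 3 mm wide, 52.5 mm high; then an open gap of 31 degrees to the next start. Their turn about the axis differs each time and is not reported
- thread_foot (a point): on the stud's axis, 36 mm above the bench: where the nut's underside ends, run fully on. Set on the stud, its underside rests 45 to 53 mm up on the ramps, and clockwise it jams. Anticlockwise, at most 90 degrees, it climbs to the starts and, if let down, drops to 40 mm onto the strap (by luck already when set on); 14 degrees farther back stops block it
- strap_top (a point): middle of the top of the pale wooden strap, on the stud's axis: 130 x 64 x 12 mm with a 40 mm hole round the stud, lifted by springs to 40.5 mm above the bench. From the drop, 70 to 95 degrees clockwise draw the nut down on it to a hard stop. Friction holds the nut when let go. Free turning takes under 0.1 N m; at a stop the moment jumps up
- strap (a joint): downward travel of the strap in m: 0 = raised, about 0.0045 = pressed on the panel by the nut run fully on. Lift springs: 1.5 N at 0, and 0.5 N more per mm
- glue: bystander: white glue bottle, 52 mm diameter, 130 mm tall; origin under its centre
- drill_bit: bystander: dark drill bit, 10 mm diameter, 110 mm long, lying along its x axis
- washer: bystander: flat steel washer, 44 mm diameter, 5 mm thick
- offcut: bystander: plywood offcut, 100 x 70 x 6 mm
- clamp: bystander: black and orange spring clamp lying flat, about 110 mm long, 22 mm high
- block: bystander: wooden block, 90 x 45 x 35 mm
- driver: bystander: screwdriver with a red handle, lying along its x axis

How it is judged (in metres and radians):
On the way:
1. the wing nut is upright on the stud, resting on the thread (underside less than 55 mm above the bench) (horizontal distance between nut and fixture below 0.006 m and z of nut in the frame of fixture below 0.055 m and angle between nut's own z axis and vertical below 0.15 rad), for 0.1 s.
At the end, for the whole second after the job is handed in: the nut is released and at rest on the stud, upright within 0.1 rad and within 4 mm of its axis, its underside less than 37.8 mm above the bench, and the strap held down by more than 2.8 mm of its 4.5 mm (horizontal distance between nut and fixture below 0.004 m and z of nut in the frame of fixture below 0.0378 m and value of joint strap above 0.0028 m and angle between nut's own z axis and vertical below 0.1 rad and linear speed of nut below 0.02 m/s); the robot touches nothing.
It fails at once if the nut is pressed or twisted against the stud, its stops or the strap with more than 40 N (contact force between nut and fixture above 40 N).
It fails at once if a bystander is moved by more than 30 mm (distance of any of glue, drill_bit, washer, offcut, clamp, block, driver from where it was at the start of the episode above 0.03 m).
It also fails if it takes over 72 s, if anything falls off the work surface, if the arm or the gripper's body presses on something with over 40 N, if the wrist force passes 120 N, or if a joint passes its speed limit or range.

## Robot

A 6-joint arm with a two-finger parallel gripper is mounted at the origin on the work surface. World frame = base frame: x ahead of the robot, y to its left, z up, the work surface at z = 0. Lengths are in m, angles in degrees, forces in N, time in s.
With the tool pointing down it reaches from about 0.3 to 0.875 m from the base axis. Payload 6.4 kg.
Tool frame: the origin (TCP) lies on the centre line of the jaws, within the pads' length; the fingertips stand 14 mm ahead of it and the grasp point (between the pads) lies 5 mm behind it; z points along the fingers, y is the line along which they close (so a half turn about z gives the same grasp; the last joint's range is limited). The gripper opens to 88 mm and grips with 3 to 60 N. Pads are 18 mm wide; open, the fingers measure 123 mm over their backs; the gripper's body (75 mm by 187 mm) begins 45 mm behind the grasp point.
Start: joints at [-88.253, 10.359, 92.074, -0, 77.567, -11.82], TCP at [0.135, -0.559, 0.253] pointing down, gripper open.
Joint ranges: [-171.53, 171.53], [-51.25, 118.39], [17.06, 147.69], [-65.23, 245.23], [0, 150.52], [-178.68, 178.68]. Speed limits (degrees/s): [147.25, 147.25, 172.46, 180, 180, 180].

## Interface

Orientations are given as a 3x3 rotation matrix whose columns are the frame's x, y, z axes.
In Python, from workcell import monitor, optics, ctrl gives the robot as it stands.
- The arm moves only by the tool apply_moves, never from a script. Its argument "moves" is a list that holds one entry, the list of rows, each a list of 7 numbers: the shift along the tool's x, y, z in mm, then the turn, a rotation vector about the tool's x, y, z in rad, then the opening, from 0 (shut) to 1 (fully open). In form: [[[tx, ty, tz, ax, ay, az, claw], ...]]. A call has 1 to 10 rows; each row is the pose to reach, as a shift and turn from the pose commanded when the call began, along the tool's axes at that moment; what a row does not reach only later rows make up. A row lasts 1/8 s, in which the tool goes at most 62.5 mm and 10.7 degrees, less where a joint would pass 70% of its speed; a pose out of reach is approached as far as the arm can. A call with a gripper value outside its range is refused whole. The fingers move at their own pace and stop on an object; "force" is the grip in N (left out, the last holds). Time passes only in rows, so rows that repeat a pose let the fingers close. It gives the time, the measured TCP pose, the force, the opening and the grip force at its end, in the units of the state.
- monitor.sense(): the state, without advancing time (a new reading comes with each control period).
- optics.read_camera(name): name is "scene" or "side" or "wrist"; returns a dict with "frame" (384x512x3 uint8, blue, green, red), "depth" (384x512 float32, m along the optical axis (not along the pixel's ray), 0 where there is no reading), "camera_matrix" (3x3 intrinsics, pixels), "extrinsics" (4x4, takes a point from camera to world coordinates); the wrist camera has in their place "mount" (4x4, takes a point from camera to tool coordinates, whose origin is the TCP and whose axes are the flange's). Camera axes: x right, y down, z forward; pixel columns grow to the right and rows downward; lengths in m; the calibration is good to about 2 mm. The wrist camera is an equidistant fisheye: a pixel r from the principal point sees the ray r / f radians off the axis. A picture is of the moment at which its call begins: read the wrist's pose just before it.
- ctrl.close_job(): hands the job in; it is judged then, once.
The state is a dict: "time": time; "qpos": joint angles; "qvel": joint speeds; "effort": joint torques, N m; "position": TCP position; "eef_rot": TCP orientation; "wrist_force": force on the tool from outside, world axes, zero at the start; "ft_torque": the same for the moment, N m; "opening": opening from 0.0 (shut) to 1.0 (fully open); "finger_force": force on a finger pad.
Only numpy, scipy, OpenCV 4.12 (cv2) and the standard library are available. Lean on these libraries where they do the work, as an engineer would, in place of code of your own. Each camera call takes 0.05 s, during which the arm holds its last target. There are 200 camera calls.

## Working session

There is one attempt and no reset: what is moved stays moved. The work goes in short steps, Python scripts to look and compute and a tool call to move; the robot and the scene stay as the last step left them, time stands still between calls to the robot, and variables do not carry over. Pictures are saved under pics/ and viewed, at most 10 in all, crops included, and the job is handed in when it is done.

Besides the shell and the picture viewer there is one more tool, called after "Emit:" by a JSON object that holds its "op" and its "data", one argument or row to a line. apply_moves: Moves the arm, as the interface text tells. Its arguments: {"type":"object","properties":{"moves":{"type":"array"},"force":{"type":"number"}},"required":["moves"]}

```bash
mkdir -p pics; cat > h.py <<'E'
import numpy as np, cv2
from workcell import monitor, optics, ctrl
def cam(n):
    return optics.read_camera(n)
def world(c,u,v,d):
    K=np.array(c["camera_matrix"]);E=np.array(c["extrinsics"])
    p=np.stack([(u-K[0,2])/K[0,0]*d,(v-K[1,2])/K[1,1]*d,d,np.ones_like(d)],-1)
    return (p@E.T)[...,:3]
def cloud(c):
    v,u=np.mgrid[0:384,0:512].astype(float)
    return world(c,u,v,c["depth"].astype(float))
def orange(f):
    h=cv2.cvtColor(f,cv2.COLOR_BGR2HSV)
    return cv2.inRange(h,(6,150,90),(22,255,255))
E
python3 - <<'E'
from h import *
s=monitor.sense(); print(s)
ims=[]
for n in("scene","side"):
    c=cam(n); ims.append(c["frame"]); np.savez(n+".npz",**c)
    P=cloud(c); m=orange(c["frame"])
    k,l,st,ce=cv2.connectedComponentsWithStats(m)
    for i in range(1,k):
        if st[i,4]>40:
            p=P[(l==i)&(c["depth"]>0)]; print(n,st[i],p.min(0).round(3),p.max(0).round(3),np.median(p,0).round(3))
cv2.imwrite("pics/a.png",cv2.resize(np.vstack(ims),(400*512//400,768))[:768] if 0 else ims[0]);cv2.imwrite("pics/b.png",ims[1])
E
```

```text
{'time': 0.0, 'qpos': array([-8.82514993e+01,  1.04010331e+01,  9.21290182e+01,  1.67639517e-04,
        7.75676657e+01, -1.18205704e+01]), 'qvel': array([ 0.04578529,  0.04247759, -0.03614122, -0.02946076, -0.00072486,
       -0.01676252]), 'effort': array([ 3.09940597e-04, -4.33869839e+01, -3.41841817e+01,  7.02644046e-02,
        3.84082866e-02, -1.53351612e-04]), 'position': array([ 0.13490311, -0.55844418,  0.25184081]), 'eef_rot': array([[ 9.72087948e-01,  2.34616748e-01, -4.91823376e-05],
       [ 2.34616489e-01, -9.72086517e-01,  1.70477454e-03],
       [ 3.52159172e-04, -1.66872977e-03, -9.99998546e-01]]), 'wrist_force': array([ 0.00836875, -0.10580794, -0.70716831]), 'ft_torque': array([ 0.00583264,  0.02113217, -0.04862239]), 'finger_force': 0.0, 'opening': 0.9998218811758259}
scene [155 165  29  12 197] [ 0.607 -0.353  0.029] [ 0.695 -0.293  0.039] [ 0.651 -0.322  0.035]
scene [255 188  20  12 124] [ 0.451 -0.094  0.014] [ 0.493 -0.043  0.021] [ 0.472 -0.068  0.018]
scene [202 204  37  26 339] [ 0.577 -0.116  0.014] [0.65  0.007 0.021] [ 0.622 -0.06   0.018]
scene [308 231  26  29 597] [ 0.411  0.12  -0.004] [0.524 0.225 0.067] [0.504 0.206 0.036]
scene [238 238  12  13 127] [ 0.607  0.041 -0.002] [0.714 0.198 0.131] [0.703 0.188 0.129]
scene [334 321  12  19 195] [ 0.59   0.368 -0.002] [0.636 0.411 0.023] [0.621 0.398 0.019]
side [223 179  13  11  69] [0.475 0.165 0.017] [0.515 0.199 0.051] [0.494 0.177 0.035]
```

View pics/a.png

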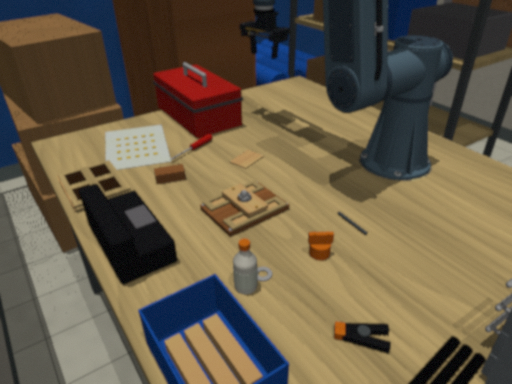

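View pics/b.png

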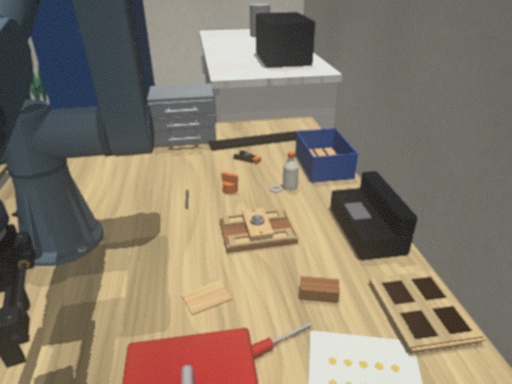

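The scene shows the nut at about (320,245) and the stud at (244,197) on the board. The glue bottle is at (245,265), clear of both.

```bash
python3 - <<'E'
from h import *
for n,box,sb in(("scene",(300,225,340,265),(225,180,265,215)),("side",(215,168,245,198),(240,205,275,240))):
    c=dict(np.load(n+".npz")); P=cloud(c); f=c["frame"]
    b=np.zeros((384,512),bool); b[box[1]:box[3],box[0]:box[2]]=1
    h=cv2.cvtColor(f,cv2.COLOR_BGR2HSV)
    m=b&(cv2.inRange(h,(3,130,60),(22,255,255))>0)
    for lo,hi in((.01,.033),(.038,.062),(.062,.075)):
        q=P[m&(P[...,2]>lo)&(P[...,2]<hi)]
        if len(q): 
            print(n,lo,len(q),q.min(0).round(3),q.max(0).round(3),q.mean(0).round(3))
            if len(q)>5:
                w,V=np.linalg.eigh(np.cov(q[:,:2].T)); print(w,np.degrees(np.arctan2(V[1,1],V[0,1])))
    b[:]=0; b[sb[1]:sb[3],sb[0]:sb[2]]=1
    q=P[b&(P[...,2]>.044)]; print("stud",len(q),q.min(0),q.max(0),q.mean(0))
    q=P[b&(P[...,2]>.058)]; print("tip",len(q),q.mean(0) if len(q) else 0)
    q=P[b&(P[...,2]>.037)&(P[...,2]<.043)]
    r=cv2.minAreaRect(q[:,:2].astype(np.float32)); print("strap",r)
    cam_p=c["extrinsics"][:3,3]; print("cam",cam_p)
E
```

```text
scene 0.01 161 [0.481 0.183 0.01 ] [0.523 0.225 0.033] [0.51  0.21  0.022]
[3.74751000e-05 2.08823147e-04] 135.89450704097894
scene 0.038 198 [0.473 0.177 0.038] [0.524 0.218 0.062] [0.5  0.2  0.05]
[3.35620680e-06 3.16793974e-04] 146.02176540768588
scene 0.062 94 [0.472 0.179 0.062] [0.524 0.214 0.067] [0.497 0.198 0.064]
[1.31958999e-05 2.68978394e-04] 148.55372744831283
stud 101 [ 0.52554105 -0.10999716  0.04405965] [1.040043   0.74070206 0.6935699 ] [0.58965435 0.01018709 0.10309514]
tip 28 [0.68974313 0.17269014 0.24173367]
strap ((0.5484209060668945, -0.05820853263139725), (0.06688546389341354, 0.13447511196136475), 1.749502420425415)
cam [1.040043   0.74070206 0.6935699 ]
side 0.01 82 [0.475 0.165 0.01 ] [0.518 0.191 0.033] [0.495 0.173 0.022]
[2.26484670e-05 1.48831778e-04] 177.05130281656417
side 0.038 95 [0.474 0.171 0.038] [0.518 0.206 0.062] [0.497 0.188 0.05 ]
[5.09261381e-06 2.55871873e-04] 146.32616985526576
side 0.062 21 [0.478 0.175 0.062] [0.518 0.205 0.067] [0.499 0.189 0.064]
[8.10856137e-06 2.32050509e-04] 147.9794746176982
stud 100 [ 0.40530693 -0.99039997  0.04404785] [ 0.56565267 -0.00393565  0.69056854] [ 0.53753549 -0.13106135  0.09694915]
tip 27 [ 0.51106491 -0.30428799  0.22422246]
strap ((0.5484674572944641, -0.05942877382040024), (0.0647997185587883, 0.1358918696641922), 2.5132505893707275)
cam [ 0.40530693 -0.99039997  0.69056854]
```

Emit:
{"op": "apply_moves", "data": {
  "moves": [
    [[518,-387,0,0,0,0.813,1],[518,-387,0,0,0,0.813,1],[518,-387,0,0,0,0.813,1],[518,-387,0,0,0,0.813,1],[518,-387,0,0,0,0.813,1],[518,-387,0,0,0,0.813,1],[518,-387,0,0,0,0.813,1],[518,-387,0,0,0,0.813,1],[518,-387,0,0,0,0.813,1],[518,-387,0,0,0,0.813,1]]
  ]
}}

```text
time: 1.35
position: [0.5282, -0.084, 0.2526]
eef_rot: [[0.839, -0.545, -0.0], [-0.545, -0.839, -0.0], [-0.0, 0.0, -1.0]]
wrist_force: [0.6, -0.9, 0.3]
opening: 0.999
finger_force: 0.0
```

Emit:
{"op": "apply_moves", "data": {
  "moves": [
    [[0,0,0,0,0,0,1],[0,0,0,0,0,0,1],[0,0,0,0,0,0,1]]
  ]
}}

```text
time: 1.72
position: [0.5265, -0.0871, 0.2525]
eef_rot: [[0.838, -0.546, -0.001], [-0.546, -0.838, -0.0], [-0.0, 0.0, -1.0]]
wrist_force: [-0.7, -0.2, -0.7]
opening: 1.0
finger_force: 0.0
```

```bash
cat >> h.py <<'E'
def wrist():
    s=monitor.sense(); c=cam("wrist"); T=np.eye(4); T[:3,:3]=s["eef_rot"]; T[:3,3]=s["position"]
    return s,c,T@np.array(c["mount"])
def rays(c,E):
    K=np.array(c["camera_matrix"]); v,u=np.mgrid[0:384,0:512].astype(float)
    x=(u-K[0,2])/K[0,0]; y=(v-K[1,2])/K[1,1]; r=np.hypot(x,y)+1e-9
    d=np.stack([np.sin(r)*x/r,np.sin(r)*y/r,np.cos(r)],-1)
    return d@E[:3,:3].T
def wcloud(c,E):
    d=rays(c,E); z=d@E[:3,2]
    return E[:3,3]+d*(c["depth"]/z)[...,None]
def plane(c,E,z):
    d=rays(c,E); return E[:3,3]+d*((z-E[2,3])/d[...,2])[...,None]
E
python3 - <<'E'
from h import *
s,c,E=wrist(); print(s["position"],s["qpos"].round(1)); print(np.array(c["mount"]).round(3),c["camera_matrix"])
np.savez("w1.npz",E=E,**c); cv2.imwrite("pics/w1.png",c["frame"])
P=wcloud(c,E); near=np.hypot(P[...,0]-.548,P[...,1]+.06)<.1
for lo,hi in((.046,.056),(.056,.07),(.037,.043)):
    m=near&(c["depth"]>0)&(P[...,2]>lo)&(P[...,2]<hi); q=P[m]
    v,u=np.nonzero(m)
    if len(q): print(lo,len(q),q.mean(0).round(4),q.min(0).round(4),q.max(0).round(4),u.mean(),v.mean(),cv2.minAreaRect(q[:,:2].astype(np.float32)))
E
```

```text
[ 0.52654852 -0.08705722  0.25254345] [-22.1   5.1  98.   -0.   76.9 101. ]
[[-0.    -0.967 -0.256  0.065]
 [ 1.    -0.     0.    -0.001]
 [-0.001 -0.256  0.967 -0.131]
 [ 0.     0.     0.     1.   ]] [[297.31863964   0.         257.50292822]
 [  0.         297.31863964 191.50119371]
 [  0.           0.           1.        ]]
0.046 355 [ 0.549  -0.0591  0.0502] [ 0.5302 -0.0761  0.046 ] [ 0.5661 -0.0398  0.056 ] 226.75774647887323 168.54084507042253 ((0.5477835536003113, -0.05754413828253746), (0.03418278694152832, 0.03693017736077309), 56.0826301574707)
0.056 263 [ 0.5483 -0.0584  0.0597] [ 0.538  -0.0684  0.056 ] [ 0.5588 -0.0477  0.0647] 225.74524714828897 170.95817490494298 ((0.5483427047729492, -0.05804520845413208), (0.02077910676598549, 0.02069701999425888), 0.7683427929878235)
0.037 4784 [ 0.548  -0.0605  0.04  ] [ 0.5124 -0.1244  0.0371] [0.5827 0.0085 0.0429] 229.6766304347826 166.7063127090301 ((0.5478349924087524, -0.057668186724185944), (0.06506862491369247, 0.13108611106872559), 2.939663887023926)
```

View pics/w1.png

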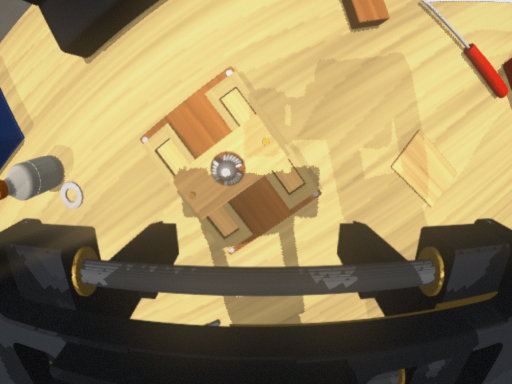

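The stud is at pixel (227,169) and the strap points match its known size. Next I move over the nut.

Emit:
{"op": "apply_moves", "data": {
  "moves": [
    [[-207,-220,30,0,0,0,1],[-207,-220,30,0,0,0,1],[-207,-220,30,0,0,0,1],[-207,-220,30,0,0,0,1],[-207,-220,30,0,0,0,1],[-207,-220,30,0,0,0,1],[-207,-220,30,0,0,0,1],[-207,-220,30,0,0,0,1]]
  ]
}}

```text
time: 2.78
position: [0.4742, 0.2096, 0.223]
eef_rot: [[0.837, -0.547, 0.0], [-0.547, -0.837, -0.0], [0.0, -0.0, -1.0]]
wrist_force: [-0.1, 0.9, 0.6]
opening: 0.997
finger_force: 0.0
```

```bash
python3 - <<'E'
from h import *
s,c,E=wrist(); print(s["position"],s["eef_rot"].round(4),s["qpos"].round(1))
np.savez("w2.npz",E=E,**c); cv2.imwrite("pics/w2.png",c["frame"])
P=wcloud(c,E); near=np.hypot(P[...,0]-.498,P[...,1]-.194)<.06
for lo,hi in((.061,.072),(.032,.039),(.005,.03),(.04,.06)):
    m=near&(c["depth"]>0)&(P[...,2]>lo)&(P[...,2]<hi)&(orange(c["frame"])>0); q=P[m]
    v,u=np.nonzero(m)
    if len(q)>5: print(lo,len(q),q.mean(0).round(4),u.mean(),v.mean(),cv2.minAreaRect(q[:,:2].astype(np.float32)))
E
```

```text
[0.47419832 0.20963402 0.22296121] [[ 8.371e-01 -5.471e-01  5.000e-04]
 [-5.471e-01 -8.371e-01 -2.000e-04]
 [ 5.000e-04 -1.000e-04 -1.000e+00]] [ 10.7   4.8 101.9  -0.   73.3 133.9]
0.061 699 [0.4962 0.1959 0.0642] 257.50500715307584 154.06008583690988 ((0.49537020921707153, 0.19648414850234985), (0.011094631627202034, 0.05952678993344307), 56.83164596557617)
0.032 1216 [0.4956 0.196  0.0345] 257.7475328947368 151.03618421052633 ((0.4956055283546448, 0.19628798961639404), (0.051070909947156906, 0.04850821569561958), 57.06924819946289)
0.005 10 [0.5131 0.1815 0.0181] 260.0 129.5 ((0.5144445896148682, 0.18414822220802307), (0.032409146428108215, 0.0045409491285681725), 57.33188247680664)
```

View pics/w2.png

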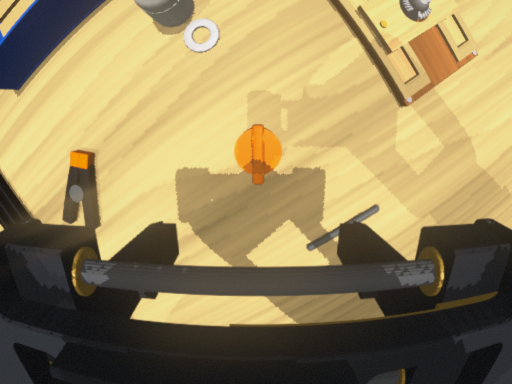

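The nut is centred at pixel (257,152), with the wing along the image vertical, in line with the tool. The drill bit is clear of the fingers.

Emit:
{"op": "apply_moves", "data": {
  "moves": [
    [[25.3,-0.6,60,0,0,0,0.6],[25.3,-0.6,120,0,0,0,0.6],[25.3,-0.6,150,0,0,0,0.6],[25.3,-0.6,165,0,0,0,0.6],[25.3,-0.6,171,0,0,0,0.6],[25.3,-0.6,171,0,0,0,0.6],[25.3,-0.6,171,0,0,0,0.6]]
  ],
  "force": 25
}}

```text
time: 3.7
position: [0.4962, 0.1982, 0.0531]
eef_rot: [[0.839, -0.545, 0.003], [-0.545, -0.839, 0.0], [0.002, -0.002, -1.0]]
wrist_force: [-0.6, -0.7, 0.1]
opening: 0.601
finger_force: 0.0
```

Emit:
{"op": "apply_moves", "data": {
  "moves": [
    [[0,0,0,0,0,0,0.05],[0,0,0,0,0,0,0.05],[0,0,0,0,0,0,0.05],[0,0,0,0,0,0,0.05],[0,0,0,0,0,0,0.05],[0,0,0,0,0,0,0.05]]
  ],
  "force": 25
}}

```text
time: 4.45
position: [0.495, 0.198, 0.0517]
eef_rot: [[0.839, -0.545, -0.0], [-0.545, -0.839, -0.0], [-0.0, 0.0, -1.0]]
wrist_force: [-0.8, 0.5, 0.2]
opening: 0.136
finger_force: 25.0
```

Emit:
{"op": "apply_moves", "data": {
  "moves": [
    [[0,0,-30,0,0,0,0.05],[0,0,-70,0,0,0,0.05],[0,0,-100,0,0,0,0.05],[0,0,-100,0,0,0,0.05],[0,0,-100,0,0,0,0.05]]
  ]
}}

```text
time: 5.08
position: [0.4943, 0.1979, 0.1505]
eef_rot: [[0.839, -0.545, -0.002], [-0.545, -0.839, -0.0], [-0.001, 0.001, -1.0]]
wrist_force: [-0.5, 0.1, -1.0]
opening: 0.132
finger_force: 25.0
```

Emit:
{"op": "apply_moves", "data": {
  "moves": [
    [[30,30,-20,0,0,-0.1,0.05],[60,60,-20,0,0,-0.2,0.05],[90,90,-20,0,0,-0.3,0.05],[120,120,-20,0,0,-0.4,0.05],[150,150,-20,0,0,-0.5,0.05],[175,176,-20,0,0,-0.578,0.05],[184,185.7,-20,0,0,-0.578,0.05],[184,185.7,-20,0,0,-0.578,0.05],[184,185.7,-20,0,0,-0.578,0.05]]
  ]
}}

```text
time: 6.2
position: [0.5476, -0.0567, 0.1711]
eef_rot: [[1.0, 0.002, -0.001], [0.002, -1.0, 0.001], [-0.001, -0.001, -1.0]]
wrist_force: [-0.8, 0.0, -1.5]
opening: 0.133
finger_force: 25.0
```

```bash
python3 - <<'E'
from h import *
s,c,E=wrist(); print(s["position"],s["eef_rot"].round(3),s["qpos"].round(1),s["wrist_force"],s["opening"])
np.savez("w3.npz",E=E,**c); cv2.imwrite("pics/w3.png",c["frame"])
P=wcloud(c,E); m=(c["depth"]>0)&(orange(c["frame"])>0); q=P[m]; t=(q-s["position"])@s["eef_rot"]
near=np.linalg.norm(t,axis=1)<.09; t=t[near]
print(len(t),t.min(0),t.max(0),t.mean(0)); 
for a in np.arange(-.03,.06,.01):
    k=t[(t[:,2]>=a)&(t[:,2]<a+.01)]
    if len(k): print(a.round(2),len(k),k.min(0).round(4),k.max(0).round(4))
for n,ax in(("scene",0),("side",0)):
    c=cam(n);P=cloud(c);m=(orange(c["frame"])>0)&(c["depth"]>0)&(np.linalg.norm(P-s["position"],axis=-1)<.09);q=P[m]
    print(n,len(q),q.min(0).round(4),q.max(0).round(4),q.mean(0).round(4))
    h=q[q[:,2]<.14];print(h.mean(0),h[:,0].min(),h[:,0].max(),h[:,1].min(),h[:,1].max())
E
```

```text
[ 0.54762908 -0.05665036  0.17105127] [[ 1.     0.002 -0.001]
 [ 0.002 -1.     0.001]
 [-0.001 -0.001 -1.   ]] [-18.3  12.4  99.8   0.   68.   71.6] [-0.77213146  0.03816528 -1.47590921] 0.1333865501047528
5749 [-0.02732833 -0.04533831 -0.07716188] [0.03401058 0.03553664 0.05127745] [ 1.63790483e-02 -5.54397888e-06 -5.32948363e-03]
-0.02 2195 [-0.0273 -0.0068 -0.0146] [ 0.0322  0.0051 -0.01  ]
-0.01 192 [-0.0255 -0.0214 -0.01  ] [ 0.0324  0.0197 -0.0002]
0.0 130 [ 0.0097 -0.0207  0.0001] [0.0323 0.0192 0.01  ]
0.01 1811 [-0.0005 -0.0262  0.0102] [0.0321 0.0245 0.02  ]
0.02 180 [ 0.0127 -0.0246  0.0201] [0.027  0.0206 0.03  ]
0.03 236 [ 0.0149 -0.0234  0.0301] [0.028  0.0208 0.04  ]
0.04 199 [ 0.0154 -0.023   0.0401] [0.0281 0.0207 0.0499]
0.05 13 [ 0.0188 -0.0202  0.0501] [0.0278 0.0146 0.0513]
scene 332 [ 0.5237 -0.0624  0.1228] [ 0.5803 -0.0273  0.1861] [ 0.5618 -0.0419  0.1511]
[ 0.56092651 -0.03751406  0.13168601] 0.5333442537889904 0.5763736963944758 -0.06008744004052047 -0.027575577204823842
side 76 [ 0.5262 -0.0864  0.1248] [ 0.5751 -0.0606  0.1728] [ 0.5499 -0.0759  0.1468]
[ 0.54825514 -0.08121156  0.13140704] 0.5324465452162428 0.5641556893370776 -0.08560165559264998 -0.07187671627229708
```

View pics/w3.png

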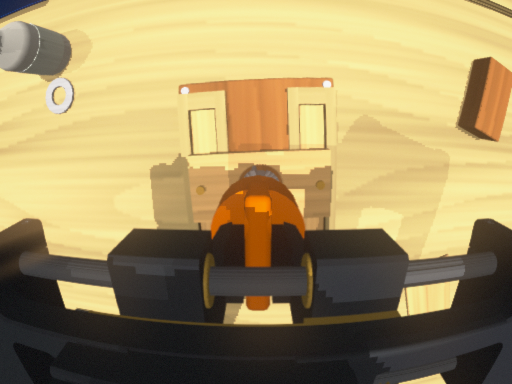

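The held nut is seen at about (258,205), upright, with its wing centre about 2 mm ahead in tool x. I lower it onto the stud.

Emit:
{"op": "apply_moves", "data": {
  "moves": [
    [[-1.6,1.7,20,0,0,0,0.05],[-1.6,1.7,40,0,0,0,0.05],[-1.6,1.7,50,0,0,0,0.05],[-1.6,1.7,56,0,0,0,0.05],[-1.6,1.7,59,0,0,0,0.05],[-1.6,1.7,61,0,0,0,0.05],[-1.6,1.7,61,0,0,0,0.05]]
  ],
  "force": 20
}}

```text
time: 7.22
position: [0.5468, -0.0597, 0.111]
eef_rot: [[1.0, 0.002, 0.0], [0.002, -1.0, -0.0], [0.0, 0.0, -1.0]]
wrist_force: [-0.4, -0.2, -0.2]
opening: 0.138
finger_force: 20.0
```

```bash
cat > s.py <<'E'
from h import *
s=monitor.sense(); R=s["eef_rot"]
print("t",round(s["time"],2),"p",(s["position"]*1000).round(2),"yaw",np.degrees(np.arctan2(R[1,0],R[0,0])).round(2),"tilt",R[2,:2].round(4),"F",s["wrist_force"].round(2),"M",s["ft_torque"].round(3),"j6",s["qpos"][5].round(1),"op",round(s["opening"]*88,2))
E
python3 s.py
```

```text
t 7.22 p [546.79 -59.72 111.  ] yaw 0.1 tilt [0.0005 0.0001] F [-0.37 -0.22 -0.17] M [-0.024  0.019 -0.031] j6 71.3 op 12.12
```

Emit:
{"op": "apply_moves", "data": {
  "moves": [
    [[0,0,2,0,0,0,0.05],[0,0,4,0,0,0,0.05],[0,0,4,0,0,0,0.05]]
  ]
}}

```text
time: 7.6
position: [0.5464, -0.0596, 0.1065]
eef_rot: [[1.0, 0.002, -0.0], [0.002, -1.0, 0.0], [-0.0, -0.0, -1.0]]
wrist_force: [-0.4, -0.0, -0.2]
opening: 0.131
finger_force: 20.0
```

```bash
python3 s.py
```

```text
t 7.6 p [546.43 -59.6  106.53] yaw 0.1 tilt [-0.0004 -0.0001] F [-0.4  -0.04 -0.2 ] M [0.015 0.067 0.002] j6 71.3 op 11.51
```

Emit:
{"op": "apply_moves", "data": {
  "moves": [
    [[0,0,1,0,0,0,0.05],[0,0,2,0,0,0,0.05],[0,0,2,0,0,0,0.05]]
  ]
}}

```text
time: 7.98
position: [0.5465, -0.0596, 0.1046]
eef_rot: [[1.0, 0.002, -0.0], [0.002, -1.0, 0.0], [-0.0, -0.0, -1.0]]
wrist_force: [-0.8, -0.1, -0.6]
opening: 0.136
finger_force: 20.0
```

```bash
python3 s.py
```

```text
t 7.97 p [546.54 -59.61 104.61] yaw 0.1 tilt [-0.0002 -0.0001] F [-0.85 -0.14 -0.65] M [ 0.019 -0.018  0.003] j6 71.3 op 11.97
```

Emit:
{"op": "apply_moves", "data": {
  "moves": [
    [[0,-0.8,1,0,0,0,0.05],[0,-0.8,2,0,0,0,0.05],[0,-0.8,2,0,0,0,0.05]]
  ]
}}

```text
time: 8.35
position: [0.5465, -0.0588, 0.1026]
eef_rot: [[1.0, 0.002, -0.0], [0.002, -1.0, 0.0], [-0.0, -0.0, -1.0]]
wrist_force: [0.3, -0.8, -1.1]
opening: 0.132
finger_force: 20.0
```

```bash
python3 s.py
```

```text
t 8.35 p [546.51 -58.8  102.61] yaw 0.11 tilt [-0.0002 -0.    ] F [ 0.34 -0.78 -1.14] M [-0.022  0.028  0.016] j6 71.4 op 11.6
```

Emit:
{"op": "apply_moves", "data": {
  "moves": [
    [[0,0,1,0,0,0,0.05],[0,0,1,0,0,0,0.05],[0,0,1,0,0,0,0.05]]
  ]
}}

```text
time: 8.72
position: [0.5466, -0.0588, 0.1017]
eef_rot: [[1.0, 0.002, 0.0], [0.002, -1.0, 0.0], [0.0, -0.0, -1.0]]
wrist_force: [-0.6, 0.9, -1.1]
opening: 0.137
finger_force: 20.0
```

```bash
python3 s.py
```

```text
t 8.72 p [546.59 -58.84 101.72] yaw 0.1 tilt [ 0. -0.] F [-0.57  0.93 -1.06] M [ 0.024  0.02  -0.007] j6 71.4 op 12.03
```

Emit:
{"op": "apply_moves", "data": {
  "moves": [
    [[0,0,1,0,0,0,0.05],[0,0,1,0,0,0,0.05]]
  ]
}}

```text
time: 8.98
position: [0.5465, -0.0588, 0.1006]
eef_rot: [[1.0, 0.002, -0.0], [0.002, -1.0, 0.0], [-0.0, -0.0, -1.0]]
wrist_force: [0.1, 0.9, -0.4]
opening: 0.137
finger_force: 20.0
```

Emit:
{"op": "apply_moves", "data": {
  "moves": [
    [[0,0,1,0,0,0,0.05],[0,0,1,0,0,0,0.05]]
  ]
}}

```text
time: 9.22
position: [0.5465, -0.0588, 0.0996]
eef_rot: [[1.0, 0.002, -0.0], [0.002, -1.0, 0.0], [-0.0, -0.0, -1.0]]
wrist_force: [-0.7, -0.1, -0.3]
opening: 0.132
finger_force: 20.0
```

```bash
python3 s.py
```

```text
t 9.22 p [546.52 -58.82  99.64] yaw 0.1 tilt [-0.0002 -0.    ] F [-0.66 -0.07 -0.26] M [ 0.071  0.01  -0.032] j6 71.4 op 11.6
```

Emit:
{"op": "apply_moves", "data": {
  "moves": [
    [[0,0,1,0,0,0,0.05],[0,0,1,0,0,0,0.05]]
  ]
}}

```text
time: 9.48
position: [0.5465, -0.0588, 0.0986]
eef_rot: [[1.0, 0.002, -0.0], [0.002, -1.0, 0.0], [-0.0, -0.0, -1.0]]
wrist_force: [-0.9, 0.7, 0.2]
opening: 0.133
finger_force: 20.0
```

Emit:
{"op": "apply_moves", "data": {
  "moves": [
    [[0,0,1,0,0,0,0.05],[0,0,1,0,0,0,0.05]]
  ]
}}

```text
time: 9.72
position: [0.5465, -0.0588, 0.0976]
eef_rot: [[1.0, 0.002, -0.0], [0.002, -1.0, 0.0], [-0.0, -0.0, -1.0]]
wrist_force: [0.6, 0.3, -1.3]
opening: 0.131
finger_force: 20.0
```

Emit:
{"op": "apply_moves", "data": {
  "moves": [
    [[0,0,1,0,0,0,0.05],[0,0,1,0,0,0,0.05]]
  ]
}}

```text
time: 9.98
position: [0.5465, -0.0588, 0.0966]
eef_rot: [[1.0, 0.002, -0.0], [0.002, -1.0, 0.0], [-0.0, -0.0, -1.0]]
wrist_force: [0.4, 0.3, -0.4]
opening: 0.136
finger_force: 20.0
```

```bash
python3 s.py
```

```text
t 9.97 p [546.52 -58.8   96.62] yaw 0.1 tilt [-0.0002 -0.0001] F [ 0.39  0.28 -0.44] M [-0.024 -0.015 -0.039] j6 71.4 op 11.93
```

Emit:
{"op": "apply_moves", "data": {
  "moves": [
    [[0,0,1,0,0,0,0.05],[0,0,1,0,0,0,0.05]]
  ]
}}

```text
time: 10.22
position: [0.5465, -0.0588, 0.0956]
eef_rot: [[1.0, 0.002, -0.0], [0.002, -1.0, 0.0], [-0.0, -0.0, -1.0]]
wrist_force: [-0.0, 0.0, 0.3]
opening: 0.136
finger_force: 20.0
```

Emit:
{"op": "apply_moves", "data": {
  "moves": [
    [[0,0,1,0,0,0,0.05],[0,0,1,0,0,0,0.05]]
  ]
}}

```text
time: 10.48
position: [0.5465, -0.0588, 0.0946]
eef_rot: [[1.0, 0.002, -0.0], [0.002, -1.0, 0.0], [-0.0, -0.0, -1.0]]
wrist_force: [-0.1, 0.0, 0.0]
opening: 0.129
finger_force: 20.0
```

Emit:
{"op": "apply_moves", "data": {
  "moves": [
    [[0,0,1,0,0,0,0.05],[0,0,1,0,0,0,0.05]]
  ]
}}

```text
time: 10.72
position: [0.5465, -0.0588, 0.0936]
eef_rot: [[1.0, 0.002, -0.0], [0.002, -1.0, 0.0], [-0.0, -0.0, -1.0]]
wrist_force: [-0.5, 0.1, -0.1]
opening: 0.133
finger_force: 20.0
```

```bash
python3 - <<'E'
exec(open('s.py').read())
from h import *
for n in("scene","side"):
    c=cam(n);P=cloud(c);f=c["frame"]
    m=(orange(f)>0)&(c["depth"]>0)&(np.hypot(P[...,0]-.5485,P[...,1]+.0584)<.05)&(P[...,2]>.025);q=P[m]
    print(n,len(q),q.min(0).round(4),q.max(0).round(4),q.mean(0).round(4))
    a=f[150:250,200:300]; cv2.imwrite(f"pics/c_{n}.png",cv2.resize(a,(390,390),interpolation=cv2.INTER_CUBIC))
cv2.imwrite("pics/c.png",np.hstack([cv2.imread(f"pics/c_{n}.png") for n in("scene","side")]))
E
```

```text
t 10.72 p [546.52 -58.8   93.62] yaw 0.1 tilt [-0.0002 -0.0001] F [-0.51  0.14 -0.07] M [-0.007  0.026  0.008] j6 71.4 op 11.68
scene 315 [ 0.5264 -0.0903  0.0383] [ 0.58   -0.0293  0.1095] [ 0.5611 -0.0443  0.072 ]
side 108 [ 0.5241 -0.0886  0.0449] [ 0.5717 -0.0611  0.0877] [ 0.5485 -0.08    0.066 ]
```

View pics/c.png

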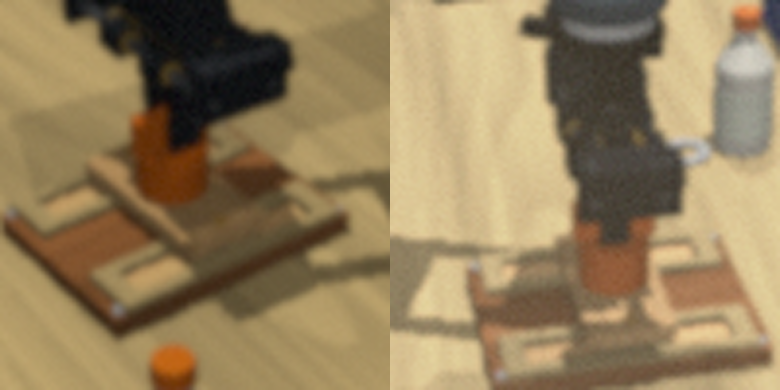

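The pictures show the nut upright on the stud, its underside near the strap at about (170,200) in the left crop. It has gone below the ramps already, so it has dropped by luck. I'll lower it onto the strap and confirm.

Emit:
{"op": "apply_moves", "data": {
  "moves": [
    [[0,0,1,0,0,0,0.05],[0,0,1,0,0,0,0.05]]
  ]
}}

```text
time: 11.08
position: [0.5465, -0.0588, 0.0926]
eef_rot: [[1.0, 0.002, -0.0], [0.002, -1.0, 0.0], [-0.0, -0.0, -1.0]]
wrist_force: [-0.0, -0.4, -0.5]
opening: 0.137
finger_force: 20.0
```

Emit:
{"op": "apply_moves", "data": {
  "moves": [
    [[0,0,1,0,0,0,0.05],[0,0,1,0,0,0,0.05]]
  ]
}}

```text
time: 11.32
position: [0.5467, -0.0589, 0.0918]
eef_rot: [[1.0, 0.002, 0.0], [0.002, -1.0, -0.0], [0.0, 0.0, -1.0]]
wrist_force: [0.0, -0.0, -0.5]
opening: 0.135
finger_force: 20.0
```

Emit:
{"op": "apply_moves", "data": {
  "moves": [
    [[0,0,0.6,0,0,0,0.05],[0,0,0.6,0,0,0,0.05],[0,0,0.6,0,0,0,0.05]]
  ]
}}

```text
time: 11.7
position: [0.5466, -0.0589, 0.0912]
eef_rot: [[1.0, 0.002, 0.0], [0.002, -1.0, -0.0], [0.0, 0.0, -1.0]]
wrist_force: [-0.8, -0.2, -0.3]
opening: 0.135
finger_force: 20.0
```

```bash
python3 s.py
```

```text
t 11.7 p [546.65 -58.85  91.18] yaw 0.1 tilt [0.0001 0.    ] F [-0.84 -0.2  -0.3 ] M [0.057 0.062 0.013] j6 71.4 op 11.9
```

Emit:
{"op": "apply_moves", "data": {
  "moves": [
    [[0,-0.15,0.2,0,0,0.087,0.05],[0.03,-0.3,0.5,0,0,0.175,0.05],[0.06,-0.45,0.8,0,0,0.262,0.05],[0.1,-0.6,1,0,0,0.349,0.05],[0.1,-0.6,1,0,0,0.349,0.05]]
  ]
}}

```text
time: 12.32
position: [0.5468, -0.0583, 0.0902]
eef_rot: [[0.941, -0.34, 0.0], [-0.34, -0.941, -0.0], [0.0, -0.0, -1.0]]
wrist_force: [0.1, 0.3, 0.3]
opening: 0.133
finger_force: 20.0
```

```bash
python3 s.py
```

```text
t 12.32 p [546.79 -58.28  90.24] yaw -19.85 tilt [ 0.0002 -0.    ] F [0.14 0.26 0.31] M [ 0.081 -0.016 -0.022] j6 91.4 op 11.73
```

Emit:
{"op": "apply_moves", "data": {
  "moves": [
    [[0,-0.15,0.2,0,0,0.087,0.05],[0.03,-0.3,0.5,0,0,0.175,0.05],[0.06,-0.45,0.8,0,0,0.262,0.05],[0.06,-0.45,0.8,0,0,0.262,0.05]]
  ]
}}

```text
time: 12.82
position: [0.547, -0.0579, 0.0894]
eef_rot: [[0.821, -0.57, 0.0], [-0.57, -0.821, -0.0], [0.0, -0.0, -1.0]]
wrist_force: [0.0, 1.2, 0.5]
opening: 0.133
finger_force: 20.0
```

```bash
python3 s.py
```

```text
t 12.82 p [547.   -57.86  89.44] yaw -34.78 tilt [ 0.0002 -0.0001] F [0.   1.24 0.54] M [ 0.023 -0.001  0.016] j6 106.4 op 11.69
```

Emit:
{"op": "apply_moves", "data": {
  "moves": [
    [[0,-0.15,0.1,0,0,0.087,0.05],[0.03,-0.3,0.3,0,0,0.175,0.05],[0.06,-0.45,0.4,0,0,0.262,0.05],[0.06,-0.45,0.4,0,0,0.262,0.05]]
  ]
}}

```text
time: 13.32
position: [0.5473, -0.0576, 0.0891]
eef_rot: [[0.646, -0.763, 0.0], [-0.763, -0.646, -0.0], [0.0, -0.0, -1.0]]
wrist_force: [-0.2, 0.8, 1.8]
opening: 0.133
finger_force: 20.0
```

```bash
python3 s.py
```

```text
t 13.32 p [547.34 -57.57  89.08] yaw -49.74 tilt [ 0.0003 -0.0002] F [-0.17  0.84  1.84] M [ 0.11  -0.008 -0.017] j6 121.4 op 11.71
```

Emit:
{"op": "apply_moves", "data": {
  "moves": [
    [[0,-0.15,0.1,0,0,0.087,0.05],[0.03,-0.3,0.3,0,0,0.175,0.05],[0.03,-0.3,0.3,0,0,0.175,0.05]]
  ]
}}

```text
time: 13.7
position: [0.5475, -0.0574, 0.0887]
eef_rot: [[0.504, -0.864, 0.0], [-0.864, -0.504, -0.0], [0.0, -0.0, -1.0]]
wrist_force: [0.5, -0.1, 1.9]
opening: 0.131
finger_force: 20.0
```

```bash
python3 s.py
```

```text
t 13.7 p [547.55 -57.38  88.74] yaw -59.74 tilt [ 0.0002 -0.0002] F [ 0.49 -0.1   1.93] M [ 0.112 -0.023 -0.016] j6 131.4 op 11.51
```

Emit:
{"op": "apply_moves", "data": {
  "moves": [
    [[0,-0.15,0.1,0,0,0.087,0.05],[0.03,-0.3,0.3,0,0,0.175,0.05],[0.03,-0.3,0.3,0,0,0.175,0.05]]
  ]
}}

```text
time: 14.08
position: [0.5478, -0.0572, 0.0884]
eef_rot: [[0.346, -0.938, 0.0], [-0.938, -0.346, -0.0], [0.0, -0.0, -1.0]]
wrist_force: [0.0, 1.6, 1.9]
opening: 0.137
finger_force: 20.0
```

```bash
python3 s.py
```

```text
t 14.07 p [547.79 -57.24  88.4 ] yaw -69.75 tilt [ 0.0001 -0.0001] F [0.04 1.63 1.91] M [ 0.17  -0.061 -0.031] j6 141.4 op 12.02
```

Emit:
{"op": "apply_moves", "data": {
  "moves": [
    [[0,-0.1,0.2,0,0,0.05,0.05],[0,-0.15,0.2,0,0,0.087,0.05],[0,-0.15,0.2,0,0,0.087,0.05]]
  ]
}}

```text
time: 14.45
position: [0.5479, -0.0572, 0.0882]
eef_rot: [[0.261, -0.965, 0.0], [-0.965, -0.261, -0.0], [0.0, -0.0, -1.0]]
wrist_force: [1.2, 0.4, 1.5]
opening: 0.136
finger_force: 20.0
```

```bash
python3 s.py
```

```text
t 14.45 p [547.91 -57.16  88.18] yaw -74.85 tilt [ 0.     -0.0001] F [1.15 0.43 1.52] M [ 0.057 -0.044 -0.037] j6 146.5 op 11.97
```

Emit:
{"op": "apply_moves", "data": {
  "moves": [
    [[0,-0.1,0.2,0,0,0.07,0.05],[0,-0.1,0.2,0,0,0.07,0.05]]
  ]
}}

```text
time: 14.7
position: [0.548, -0.0571, 0.0879]
eef_rot: [[0.193, -0.981, 0.0], [-0.981, -0.193, 0.0], [-0.0, -0.0, -1.0]]
wrist_force: [0.4, -0.4, 1.0]
opening: 0.133
finger_force: 20.0
```

```bash
python3 s.py
```

```text
t 14.7 p [547.97 -57.12  87.94] yaw -78.85 tilt [-0. -0.] F [ 0.38 -0.41  1.01] M [ 0.17  -0.058 -0.044] j6 150.6 op 11.69
```

Emit:
{"op": "apply_moves", "data": {
  "moves": [
    [[0,-0.1,0.1,0,0,0.07,0.05],[0,-0.1,0.1,0,0,0.07,0.05]]
  ]
}}

```text
time: 14.95
position: [0.548, -0.057, 0.0878]
eef_rot: [[0.125, -0.992, -0.0], [-0.992, -0.125, 0.0], [-0.0, 0.0, -1.0]]
wrist_force: [-0.2, 0.5, 2.7]
opening: 0.137
finger_force: 20.0
```

```bash
python3 s.py
```

```text
t 14.95 p [548.   -56.97  87.84] yaw -82.83 tilt [-0.0002  0.0001] F [-0.19  0.53  2.74] M [0.221 0.046 0.046] j6 154.5 op 12.08
```

Emit:
{"op": "apply_moves", "data": {
  "moves": [
    [[0,0,0,0,0,0.07,0.05],[0,0,0,0,0,0.07,0.05]]
  ]
}}

```text
time: 15.2
position: [0.5479, -0.0569, 0.0879]
eef_rot: [[0.056, -0.998, -0.0], [-0.998, -0.056, 0.0], [-0.0, 0.0, -1.0]]
wrist_force: [-1.3, 1.7, 3.0]
opening: 0.136
finger_force: 20.0
```

```bash
python3 s.py
```

```text
t 15.2 p [547.93 -56.86  87.85] yaw -86.8 tilt [-0.0003  0.0003] F [-1.28  1.75  3.01] M [0.457 0.051 0.316] j6 158.5 op 11.99
```

Emit:
{"op": "apply_moves", "data": {
  "moves": [
    [[0,0,0,0,0,0.07,0.05],[0,0,0,0,0,0.07,0.05]]
  ]
}}

```text
time: 15.45
position: [0.548, -0.057, 0.0878]
eef_rot: [[-0.014, -1.0, -0.0], [-1.0, 0.014, -0.0], [0.0, 0.0, -1.0]]
wrist_force: [-1.1, 0.8, 3.4]
opening: 0.142
finger_force: 20.0
```

```bash
python3 s.py
```

```text
t 15.45 p [547.96 -57.02  87.84] yaw -90.79 tilt [0.0001 0.0002] F [-1.08  0.83  3.37] M [0.248 0.062 0.456] j6 162.5 op 12.51
```

The moment jumped to about 0.4 N m with the nut run fully down, so this is the stop. The last step went past the 0.3 N m guide. I back off the twist and let go.

Emit:
{"op": "apply_moves", "data": {
  "moves": [
    [[0,0,0,0,0,-0.09,0.05],[0,0,0,0,0,-0.09,0.05]]
  ]
}}

```text
time: 15.7
position: [0.548, -0.057, 0.0878]
eef_rot: [[0.074, -0.997, -0.0], [-0.997, -0.074, 0.0], [-0.0, 0.0, -1.0]]
wrist_force: [-1.5, 0.8, 2.5]
opening: 0.136
finger_force: 20.0
```

```bash
python3 s.py
```

```text
t 15.7 p [547.96 -57.03  87.79] yaw -85.76 tilt [-0.0002  0.0002] F [-1.53  0.82  2.52] M [0.292 0.103 0.054] j6 157.5 op 11.95
```

Emit:
{"op": "apply_moves", "data": {
  "moves": [
    [[0,0,0,0,0,0,0.5],[0,0,0,0,0,0,0.5],[0,0,0,0,0,0,0.5],[0,0,0,0,0,0,0.5],[0,0,-20,0,0,0,0.5],[0,0,-60,0,0,0,0.5],[0,0,-110,0,0,0,0.5],[0,0,-140,0,0,0,0.5],[0,0,-140,0,0,0,0.5],[0,0,-140,0,0,0,0.5]]
  ]
}}

```text
time: 16.95
position: [0.5474, -0.0569, 0.2265]
eef_rot: [[0.072, -0.997, -0.002], [-0.997, -0.072, 0.001], [-0.001, 0.002, -1.0]]
wrist_force: [0.1, 0.2, -0.3]
opening: 0.499
finger_force: 0.0
```

```bash
python3 - <<'E'
exec(open('s.py').read())
s,c,E=wrist(); cv2.imwrite("pics/w4.png",c["frame"]); P=wcloud(c,E)
near=(np.hypot(P[...,0]-.548,P[...,1]+.058)<.09)&(c["depth"]>0); o=orange(c["frame"])>0
for lo,hi,mm in((.09,.115,o),(.064,.08,o),(.03,.045,~o)):
    q=P[near&mm&(P[...,2]>lo)&(P[...,2]<hi)]
    if len(q): print(lo,len(q),np.median(q,0).round(4),cv2.minAreaRect(q[:,:2].astype(np.float32)))
q=P[near&~o]; print(np.histogram(q[:,2],bins=np.arange(.01,.05,.002)))
E
```

```text
t 16.95 p [547.39 -56.92 226.53] yaw -85.85 tilt [-0.0007  0.0016] F [ 0.07  0.22 -0.25] M [ 0.06  -0.064  0.021] j6 157.5 op 43.88
0.09 860 [ 0.5479 -0.0603  0.1004] ((0.5478436350822449, -0.05833990126848221), (0.012036668136715889, 0.06003496050834656), 5.726260185241699)
0.064 1458 [ 0.5429 -0.0588  0.0708] ((0.5475240349769592, -0.058110639452934265), (0.05172247067093849, 0.05203155428171158), 49.361793518066406)
0.03 4133 [ 0.5505 -0.0849  0.0358] ((0.5475999712944031, -0.05749662220478058), (0.06469647586345673, 0.1307208091020584), 2.861088275909424)
(array([   0,    0,    3,  892, 1805,  199, 2159,  704,    1,    0,    0,
         31, 2505, 1539,   48,    8,    1,    1,    0]), array([0.01 , 0.012, 0.014, 0.016, 0.018, 0.02 , 0.022, 0.024, 0.026,
       0.028, 0.03 , 0.032, 0.034, 0.036, 0.038, 0.04 , 0.042, 0.044,
       0.046, 0.048]))
```

View pics/w4.png

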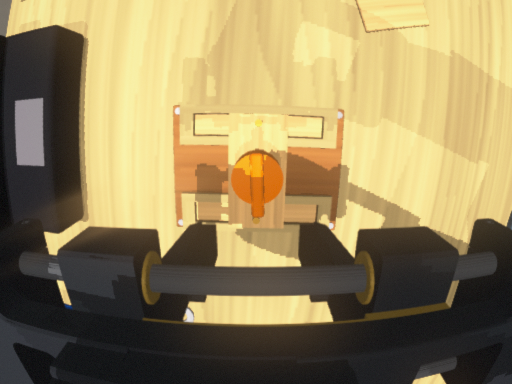

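The picture shows the nut upright and centred at (258,180), released. Its wing top is at 100.4 mm (underside about 36 mm) and the strap top has gone from 40 to 35.8 mm, fully pressed.

```bash
python3 -c "
from h import *
print(ctrl.close_job())"
```

```text
the job is handed in; nothing more can be done
None
```

The wing nut is run fully on and holds the strap down on the panel, and the job is handed in; it dropped into the thread starts by luck, so I skipped the backward turn, and at the stop the moment rose to about 0.46 N m (guide 0.3 N m) before I backed off and let go.

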